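Slide the chopping board home under the spice riser

ROBOT

A 6-joint arm with a two-finger parallel gripper is mounted at the origin on a cart in front of the work surface, level with it; the furniture and walls round the work are solid. World frame = base frame: x ahead of the robot, y to its left, z up, the work surface at z = 0. Lengths are in m, angles in rad, forces in N, time in s.
With the tool pointing down it reaches from about 0.3 to 0.75 m from the base axis. Payload 8.5 kg.
Tool frame: the origin (TCP) lies at the very end of the fingers, on their centre line; the grasp point (between the pads) lies 19 mm behind it; z points along the fingers, y is the line along which they close (so a half turn about z gives the same grasp; the last joint's range is limited). The gripper opens to 85 mm and grips with 20 to 120 N. Pads are 22 mm wide; open, the fingers measure 114 mm over their backs; the gripper's body (76 mm by 85 mm) begins 54 mm behind the grasp point. The pads swing forward as they close: fully open they stand 13 mm farther back than shut.
Start: joints at [0.96, 0.381, 1.297, -0, 1.464, -0.215], TCP at [0.212, 0.507, 0.231] pointing down, gripper open.
Joint ranges: [-3.11, 3.11], [-0.89, 2.33], [0.22, 2.48], [-1.42, 4.56], [0.17, 2.85], [-2.88, 2.88]. Speed limits (rad/s): [2.39, 2.39, 3.14, 3.14, 3.14, 3.14].

INTERFACE

Orientations are given as a rotation vector (axis times angle).
In Python, from cell import get_state, get_image, job_done gives the robot as it stands.
- The arm moves only by the shell command python3 -m creep 'ROWS' [FORCE]. ROWS is JSON, a list that holds one entry, the list of rows, each a list of 7 numbers: the shift along the tool's x, y, z in mm, then the turn, a rotation vector about the tool's x, y, z in degrees, then the opening, from -1 (shut) to 1 (fully open). In form: [[[dx, dy, dz, rx, ry, rz, fingers], ...]]. A call has 1 to 10 rows; each row shifts and turns the commanded pose from where the row before left it, along the tool's axes as they then stand; what a row does not reach is not made up. A row lasts 1/10 s, in which the tool goes at most 50 mm and 8.59 degrees, less where a joint would pass 70% of its speed; a pose out of reach is approached as far as the arm can. A call with a gripper value outside its range is refused whole. The fingers move at their own pace and stop on an object; FORCE is the grip in N (left out, the last holds). Time passes only in rows, so rows that do not move let the fingers close. It gives the time, the measured TCP pose, the force, the opening and the grip force at its end, in the units of the state.
- get_state(): the state, without advancing time (a new reading comes with each control period).
- get_image(name): name is "side" or "top" or "wrist"; returns a dict with "pixels" (400x640x3 uint8, red, green, blue), "fx", "fy", "cx", "cy" (pixels), "R" (3x3) and "t" (3): a world point X has camera coordinates R X + t; the wrist camera has in their place "mount" (4x4, takes a point from camera to tool coordinates, whose origin is the TCP and whose axes are the flange's). Camera axes: x right, y down, z forward; pixel columns grow to the right and rows downward; lengths in m; the calibration is good to about 2 mm. A picture is of the moment at which its call begins: read the wrist's pose just before it. There is no depth.
- job_done(): hands the job in; it is judged then, once.
The state is a dict: "t": time; "joint_pos": joint angles; "dq": joint speeds; "effort": joint torques, N m; "ee_pos": TCP position; "orientation": TCP orientation; "wrist_force": force on the tool from outside, world axes, zero at the start; "torque": the same for the moment, N m; "grip_width": finger opening in m; "gripper_force": force on a finger pad.
Only numpy, scipy, OpenCV 4.12 (cv2) and the standard library are available. Lean on these libraries where they do the work, as an engineer would, in place of code of your own. Each camera call takes 0.05 s, during which the arm holds its last target. There are 200 camera calls.

TASK

Put the chopping board away in the slot between the white guide rails under the low wooden spice riser: the rails are not always in the middle, so find them first. Keeping it flat on the table, push it short edge first, past the sprung cheek inside, until it is fully home against the back stop. Guide it in gently without ramming the riser or rails, and do not disturb the jar and pot on the riser or the tumbler and tin beside it.

Things in the scene. Friction and masses are not known exactly. Their poses are not given: they have to be found in the camera images.
- board: Brown wooden chopping board with rounded corners, 150 x 230 x 21 mm, about 0.5 kg, lying loose and flat on the table; origin at the centre of its underside, x across (150 mm), y along its length (230 mm), z up. It is symmetrical: either short edge may go in first. Too wide to grasp from above; it can be pushed at its edges.
- riser: Low brown wooden riser, 228 mm wide, 217 mm deep, 35 mm high, fixed. Origin on the table at the middle of its mouth; -y runs in to the back stop 205 mm inside, +y out towards the board, x across. Under it two white rails (10 mm wide, 23 mm high, ending 22 mm outside the mouth) form the slot, 154 mm wide, 205 mm deep; as a pair they sit up to 14 mm to either side of x = 0: look or feel which.
- home (a point): Where the centre of the board's underside lies when fully home, if the rails were centred: on the table under the riser, 90 mm inside the mouth (25 mm of the board then stands out). The true place is up to 16 mm to either side in x, as the rails sit. Axes as the riser's.
- cheek (a joint): Sprung grey cheek in the slot's -x rail, nose 130 mm inside the mouth, hidden by the top: 0 when it stands 6 mm into the slot; the value in m grows as the board presses it outward (4 mm when the board is centred). Its rounded nose resists the board with roughly 5 to 15 N before the back stop is reached.
- green_jar: Loose glass spice jar with dark green lid, 43 mm wide, 99 mm high, standing on the back of the riser's top; origin at the centre of its underside.
- pot: Loose blue and white lidded pot, 69 mm wide, 41 mm high, standing on the back of the riser's top; origin at the centre of its underside.
- tumbler: Loose plain drinking glass, 81 mm wide, 92 mm high, standing on the table on the robot's side of the riser; origin at the centre of its underside.
- tin: Loose short food tin, 76 mm wide, 58 mm high, standing on the table on the far side of the riser; origin at the centre of its underside.

How it is judged:
On the way, in this order (a step that is already met when the one before it is completed fails the run):
1. the board's leading edge is at least 30 mm inside the slot (y of board in the frame of riser below 0.085 m and angle between the y axis of board and the y axis of riser, either way round below 0.1 rad).
2. the board is fully home against the back stop (y of board in the frame of riser below -0.085 m), for 0.2 s.
At the end, for the whole second after the job is handed in: The board lies at rest, flat in the slot, in line with it (0.04 rad, within 18 mm of the riser's middle line), past the pressed cheek and within 5 mm of the back stop (y of board in the frame of riser below -0.085 m and x of board in the frame of riser between -0.018 and 0.018 m and angle between the y axis of board and the y axis of riser, either way round below 0.04 rad and value of joint cheek above 0.001 m and angle between board's own z axis and vertical below 0.05 rad and linear speed of board below 0.01 m/s); the robot touches nothing.
It fails at once if the board is lifted or tipped (over 0.2 rad, or its centre over 30 mm up) (angle between board's own z axis and vertical above 0.2 rad or height (world z) of board above 0.03 m).
It fails at once if the board is rammed against the riser, rails included (over 80 N) (contact force between board and riser above 80 N).
It fails at once if the jar or the pot on the riser is moved more than 15 mm (distance of any of green_jar, pot from where it was at the start of the episode above 0.015 m).
It fails at once if the tumbler or the tin is moved more than 20 mm (distance of any of tumbler, tin from where it was at the start of the episode above 0.02 m).
It also fails if it takes over 72 s, if anything falls off the work surface, if the arm or the gripper's body presses on something with over 40 N, if the wrist force passes 120 N, or if a joint passes its speed limit or range.

## Working session

There is one attempt and no reset: what is moved stays moved. The work goes in short steps, Python scripts to look and compute and a shell command to move; the robot and the scene stay as the last step left them, time stands still between calls to the robot, and variables do not carry over. Pictures are saved under pics/ and viewed, at most 10 in all, crops included, and the job is handed in when it is done.

```bash
mkdir -p pics; ls
python3 - <<'E'
from cell import *
import cv2,pickle,numpy as np
s=get_state();print(s)
for n in("side","top"):
    d=get_image(n);cv2.imwrite(f"pics/{n}0.png",d["pixels"][:,:,::-1]);pickle.dump(d,open(f"{n}.pkl","wb"))
    print(n,d["fx"],d["fy"],d["cx"],d["cy"],np.round(d["R"],4).tolist(),d["t"])
E
```

```text
pics
{'t': 0.0, 'joint_pos': array([ 9.59723192e-01,  3.81221118e-01,  1.29825473e+00,  2.60397605e-05,
        1.46361667e+00, -2.15317451e-01]), 'dq': array([-0.00057155,  0.00101023, -0.00024406, -0.00062762, -0.00224422,
        0.00020921]), 'effort': array([-3.66182267e-04, -4.48459518e+01, -2.31275493e+01, -2.98829718e-04,
        4.81371870e-03,  1.21512221e-05]), 'ee_pos': array([0.2118616 , 0.5072417 , 0.23070033]), 'orientation': array([-6.17483767e-01, -3.07967222e+00,  2.14095355e-03]), 'wrist_force': array([ 0.20460463, -0.09223786, -0.02447758]), 'torque': array([-0.01114752,  0.028479  ,  0.03254414]), 'gripper_force': 0.0, 'grip_width': 0.08560895279335118}
side 403.4590528281472 403.4590528281472 322.96851702532234 201.2979903950937 [[-0.8958, -0.444, -0.0183], [-0.2539, 0.5454, -0.7988], [0.3647, -0.7109, -0.6013]] [0.49711812 0.26031112 0.59604686]
top 412.79143786643226 412.79143786643226 324.0078642479153 198.82843701285057 [[-0.0167, -0.9998, 0.0081], [-0.9929, 0.0156, -0.1179], [0.1178, -0.01, -0.993]] [-0.09431552  0.59850684  0.89793088]
```

View pics/top0.png

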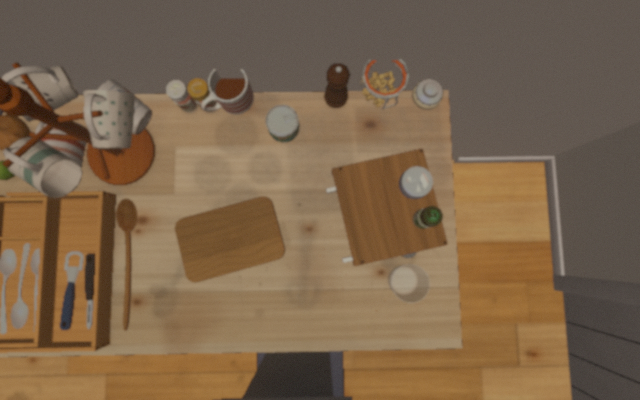

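View pics/side0.png

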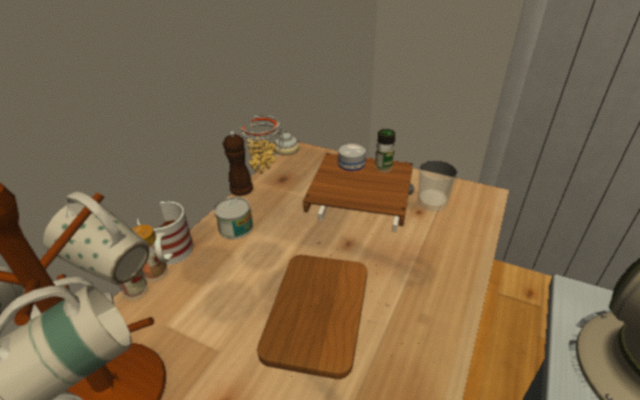

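The top view shows the board centred near (230,239) and the riser near (388,207). The rail tips are near (332,189) and (348,260), with the tin at (282,123) and the tumbler at (404,280). I'll enlarge it for exact corners.

Run:
```python
import cv2
t=cv2.imread("pics/top0.png");s=cv2.imread("pics/side0.png")
cv2.imwrite("pics/topr.png",cv2.resize(t[140:280,310:460],None,fx=4,fy=4,interpolation=cv2.INTER_CUBIC))
cv2.imwrite("pics/sider.png",cv2.resize(s[140:240,290:430],None,fx=5,fy=5,interpolation=cv2.INTER_CUBIC))
```

```text
(no output)
```

View pics/topr.png

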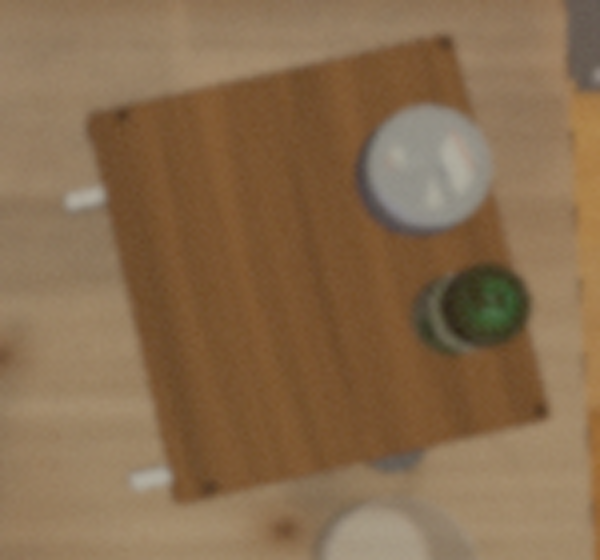

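View pics/sider.png

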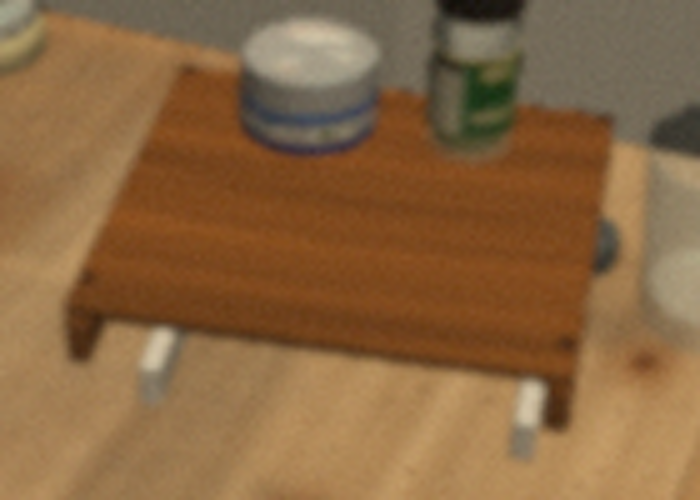

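The crop shows the riser's top corners at (90,113), (175,503), (548,415) and (450,37). The rail ends are at (63–68,193–212) and (129–133,473–490), and the grey cheek housing is on the robot side. Next I'll fit the riser, rails and board poses.

```bash
cat > h.py <<'E'
import numpy as np,cv2,pickle
from scipy.optimize import least_squares,minimize
def proj(d,X):
    c=np.asarray(X)@np.array(d["R"]).T+np.array(d["t"]);return np.c_[d["fx"]*c[:,0]/c[:,2]+d["cx"],d["fy"]*c[:,1]/c[:,2]+d["cy"]]
def w(p,L):
    c,s=np.cos(p[2]),np.sin(p[2]);L=np.asarray(L,float)
    return np.c_[p[0]+c*L[:,0]-s*L[:,1],p[1]+s*L[:,0]+c*L[:,1],L[:,2]]
def inr(p,q): # point q in frame p
    c,s=np.cos(p[2]),np.sin(p[2]);d=np.array(q[:2])-p[:2];return np.array([c*d[0]+s*d[1],-s*d[0]+c*d[1]])
def fitboard(d,p0,roi):
    im=d["pixels"];hsv=cv2.cvtColor(im,cv2.COLOR_RGB2HSV).astype(int)
    u0,v0,u1,v1=roi
    g=cv2.GaussianBlur(im,(3,3),0).astype(int)[v0:v1,u0:u1]
    th,m=cv2.threshold(g[:,:,2].astype(np.uint8),0,255,cv2.THRESH_BINARY_INV+cv2.THRESH_OTSU)
    m=cv2.morphologyEx(m,cv2.MORPH_OPEN,np.ones((5,5),np.uint8))
    n,l,st,_=cv2.connectedComponentsWithStats(m);k=1+np.argmax(st[1:,4]);m=((l==k)*255).astype(np.uint8)
    S=4;M=cv2.resize(m,None,fx=S,fy=S,interpolation=cv2.INTER_LINEAR)>127
    r=.022;base=[]
    for sx,sy in((1,1),(-1,1),(-1,-1),(1,-1)):
        a0=np.arctan2(sy,sx)
        for a in np.linspace(a0-.78,a0+.78,6):base.append([sx*(.075-r)+r*np.cos(a),sy*(.115-r)+r*np.sin(a)])
    base=np.array(base);L=np.r_[np.c_[base,0*base[:,0]],np.c_[base,0*base[:,0]+.021]]
    def cost(q):
        p=np.array(p0)+np.array(q)*[.01,.01,.03]
        h=cv2.convexHull((((proj(d,w(p,L))-[u0,v0])*S+S/2-.5)*16).astype(np.int32))
        R=np.zeros(M.shape,np.uint8);cv2.fillConvexPoly(R,h,1,shift=4);return np.mean((R>0)!=M)*100
    o=min((minimize(cost,x0,method="Nelder-Mead",options=dict(initial_simplex=np.array(x0)+np.r_[np.zeros((1,3)),np.eye(3)*2])) for x0 in([0,0,0],[1,1,0],[-1,0,1])),key=lambda o:o.fun)
    return np.array(p0)+o.x*[.01,.01,.03],o.fun,int((m>0).sum())
E
python3 - <<'E'
from h import *
T=pickle.load(open("top.pkl","rb"));S=pickle.load(open("side.pkl","rb"))
tc=np.array([[90,113],[175,503],[548,415],[450,37]])/4+[310-.375,140-.375]
tr=np.array([[63,193],[68,212],[129,473],[133,490]])/4+[310-.375,140-.375]
C=[[.114,0,.035],[-.114,0,.035],[-.114,-.217,.035],[.114,-.217,.035]]
rl=lambda o:[[.087+o,.022,.023],[.077+o,.022,.023],[-.077+o,.022,.023],[-.087+o,.022,.023]]
f=lambda q:np.r_[proj(T,w(q,C))-tc,proj(T,w(q,rl(q[3])))-tr].ravel()
r=least_squares(f,[.55,-.03,.2,0],x_scale=[.1,.1,.1,.01],loss="soft_l1");print(np.round(r.x,4),np.round(r.fun.reshape(-1,2),2).tolist())
# side: rails and corners
sc=np.array([[72,297],[572,372],[612,120],[185,68]])/5+[290-.4,140-.4]
sr=np.array([[141,368],[165,375],[511,425],[536,433]])/5+[290-.4,140-.4]
f2=lambda q:np.r_[proj(S,w(q,C))-sc,proj(S,w(q,rl(q[3])))-sr].ravel()
r2=least_squares(f2,r.x,x_scale=[.1,.1,.1,.01],loss="soft_l1");print(np.round(r2.x,4),np.round(r2.fun.reshape(-1,2),2).tolist())
b=fitboard(T,[.47,.23,.2],(150,180,310,300));print(b,inr(r.x,b[0]))
b2=fitboard(S,[.47,.23,.2],(230,235,400,395));print(b2)
# rough jar / tumbler / tin base positions omitted
E
```

```text
[ 0.5576 -0.1442  0.206  -0.0149] [[-1.29, -0.52], [0.31, 0.48], [1.3, 0.79], [0.56, -1.86], [0.07, 0.03], [-0.22, -0.52], [-0.34, 0.25], [-0.34, 0.37]]
[ 0.5555 -0.1426  0.1961 -0.0159] [[-2.42, 1.07], [0.3, 1.38], [1.39, -0.65], [-0.36, -0.73], [-0.31, -0.13], [-0.71, -0.84], [0.69, 0.1], [0.47, -0.76]]
(array([0.51222309, 0.11225258, 0.25636215]), np.float64(0.83984375), 6582) [0.00806337 0.26026148]
(array([0.51046294, 0.11219592, 0.25601236]), np.float64(0.8460477941176471), 10294)
```

```bash
cat >> h.py <<'E'
def goal(lx,ly,z,ang): # TCP target in riser frame; ang = tool-y direction (deg, in riser frame, mod 180 -> nearest)
    from cell import get_state
    from scipy.spatial.transform import Rotation as Ro
    P=np.load("riser.npy");s=get_state();R=Ro.from_rotvec(s["orientation"]).as_matrix()
    X=w(P,[[lx,ly,z]])[0];a=np.degrees(np.arctan2(R[1,1],R[0,1]));dz=(ang+np.degrees(P[2])-a+90)%180-90
    loc=inr(P,s["ee_pos"]);Rn=Ro.from_euler("z",dz,degrees=True).as_matrix()@R
    print("t",round(s["t"],2),"loc mm",np.round(loc*1e3,1),"z",round(s["ee_pos"][2]*1e3,1),"F",np.round(s["wrist_force"],1),"tilt",np.round(R[:,2],4),
     "\n world turn",round(dz,2),"(tool rz",round(-dz,2),") then shift tool mm",np.round(Rn.T@(X-s["ee_pos"])*1e3,1),"before-turn axes",np.round(R.T@(X-s["ee_pos"])*1e3,1),"j6",np.round(s["joint_pos"],2))
E
python3 - <<'E'
from h import *
T=pickle.load(open("top.pkl","rb"));S=pickle.load(open("side.pkl","rb"))
C=[[.114,0,.035],[-.114,0,.035],[-.114,-.217,.035],[.114,-.217,.035]]
tc=np.array([[90,113],[175,503],[548,415],[450,37]])/4+[310-.375,140-.375]
tr=np.array([[63,193],[68,212],[129,473],[133,490]])/4+[310-.375,140-.375]
sc=np.array([[72,297],[572,372],[612,120],[185,68]])/5+[290-.4,140-.4]
sr=np.array([[141,368],[165,375],[511,425],[536,433]])/5+[290-.4,140-.4]
rl=lambda o:[[.087+o,.022,.023],[.077+o,.022,.023],[-.077+o,.022,.023],[-.087+o,.022,.023]]
f=lambda q:np.r_[proj(T,w(q,C))-tc,2*(proj(T,w(q,rl(q[3])))-tr),proj(S,w(q,C))-sc,2*(proj(S,w(q,rl(q[3])))-sr)].ravel()
r=least_squares(f,[.55,-.14,.2,0],x_scale=[.1,.1,.1,.01],loss="soft_l1");print(np.round(r.x,4),np.round(r.fun.reshape(-1,2),2).tolist())
np.save("riser.npy",r.x)
print(inr(r.x,[.5114,.1122]),r.x[2]-.256)
goal(.115,.262,.15,90)
E
```

```text
[ 0.5565 -0.1441  0.2042 -0.015 ] [[-1.21, -0.07], [0.21, 0.99], [1.26, 1.47], [0.7, -1.25], [0.24, 1.04], [-0.35, -0.05], [-0.84, 1.57], [-0.85, 1.82], [-2.58, 0.83], [0.13, 0.58], [0.53, -1.29], [-1.15, -0.97], [-1.55, -1.06], [-2.35, -2.54], [0.36, -1.46], [-0.1, -3.23]]
[0.00782862 0.26012694] -0.051823446900095604
t 0.1 loc mm [-205.3  707.7] z 230.8 F [-0.1 -0.6  0.3] tilt [-7.0e-04 -1.1e-03 -1.0e+00] 
 world turn 34.38 (tool rz -34.38 ) then shift tool mm [-320.4 -445.6   81.2] before-turn axes [-516.1 -186.9   80.9] j6 [ 0.96  0.38  1.3  -0.    1.46 -0.22]
```

```bash
python3 -m creep '[[[0,0,0,0,0,-6.9,1],[0,0,0,0,0,-6.9,1],[0,0,0,0,0,-6.9,1],[0,0,0,0,0,-6.9,1],[0,0,0,0,0,-6.8,1],[0,-20,0,0,0,0,1],[0,-30,0,0,0,0,1],[0,-30,0,0,0,0,1],[-10,-30,0,0,0,0,1],[-20,-30,0,0,0,0,1]]]'; python3 -m creep '[[[-25,-30,0,0,0,0,1],[-25,-30,0,0,0,0,1],[-25,-30,0,0,0,0,1],[-25,-30,0,0,0,0,1],[-25,-30,0,0,0,0,1],[-25,-30,0,0,0,0,1],[-25,-30,0,0,0,0,1],[-25,-30,0,0,0,0,1],[-25,-20,0,0,0,0,1],[0,0,0,0,0,0,1]]]'; python3 -c "
from h import *
goal(.115,.262,.05,90)"
```

```text
t: 1.1
ee_pos: [0.2693, 0.3752, 0.2313]
orientation: [0.323, -3.124, 0.0]
wrist_force: [0.8, 0.0, -0.4]
grip_width: 0.0856
gripper_force: 0.0
t: 2.1
ee_pos: [0.5455, 0.1654, 0.2302]
orientation: [0.316, -3.125, 0.001]
wrist_force: [-1.5, -0.0, 0.2]
grip_width: 0.0855
gripper_force: 0.0
t 2.1 loc mm [ 52.  305.3] z 230.2 F [-1.5 -0.   0.2] tilt [-7.e-04 -5.e-04 -1.e+00] 
 world turn 0.17 (tool rz -0.17 ) then shift tool mm [-63.2 -43.3 180.1] before-turn axes [-63.3 -43.1 180.1] j6 [ 0.09  0.42  1.24 -0.    1.48 -1.68]
```

```bash
python3 -m creep '[[[-20,-14,0,0,0,-0.2,1],[-20,-14,10,0,0,0,1],[-23,-15,30,0,0,0,1],[0,0,35,0,0,0,1],[0,0,35,0,0,0,1],[0,0,30,0,0,0,1],[0,0,20,0,0,0,1],[0,0,15,0,0,0,1],[0,0,5,0,0,0,1],[0,0,0,0,0,0,1]]]'
python3 - <<'E'
from h import *
from cell import get_image
goal(.0715,.262,-.004,90)
d=get_image("side");cv2.imwrite("pics/s1.png",d["pixels"][:,:,::-1])
E
```

```text
t: 3.1
ee_pos: [0.6129, 0.1388, 0.0509]
orientation: [0.327, -3.123, -0.0]
wrist_force: [0.6, -0.0, 1.0]
grip_width: 0.0851
gripper_force: 0.0
t 3.1 loc mm [112.6 265.6] z 50.9 F [ 0.6 -0.   1. ] tilt [-0.0014 -0.     -1.    ] 
 world turn -0.25 (tool rz 0.25 ) then shift tool mm [41.1 -3.7 55. ] before-turn axes [41.1 -3.5 55. ] j6 [ 0.03  0.69  1.31  0.    1.15 -1.74]
```

View pics/s1.png

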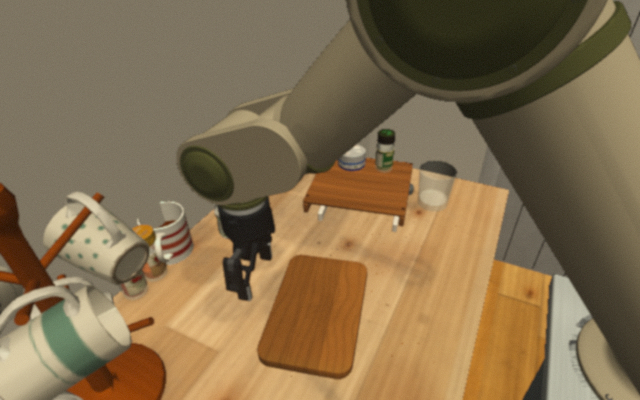

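The gripper, near (245,270), is clear of the board's far long edge at about (275,300). Next it goes down to the table beside it.

```bash
python3 -m creep '[[[0,-2,20,0,0,0.2,1],[0,-2,15,0,0,0,1],[0,0,8,0,0,0,1],[0,0,4,0,0,0,1],[0,0,3,0,0,0,1],[0,0,0,0,0,0,1],[0,0,0,0,0,0,1]]]'; python3 -c "
from h import *
goal(.0715,.262,-.004,90)"
```

```text
t: 3.85
ee_pos: [0.6146, 0.1347, 0.0019]
orientation: [-0.321, 3.124, -0.0]
wrist_force: [0.9, -0.3, -0.5]
grip_width: 0.0856
gripper_force: 0.0
t 3.85 loc mm [113.5 261.2] z 1.9 F [ 0.9 -0.3 -0.5] tilt [ 1.e-03  1.e-04 -1.e+00] 
 world turn -0.03 (tool rz 0.03 ) then shift tool mm [42.   0.8  5.9] before-turn axes [42.   0.8  5.9] j6 [ 0.03  0.75  1.35  0.    1.05 -1.75]
```

```bash
python3 -m creep '[[[0,0,3,0,0,0,1],[0,0,3,0,0,0,1],[5,0,0,0,0,0,1],[6,0,0,0,0,0,1],[5,0,0,0,0,0,1],[4,0,0,0,0,0,1],[4,0,0,0,0,0,1],[4,0,0,0,0,0,1],[4,0,0,0,0,0,1],[0,0,0,0,0,0,1]]]'
python3 - <<'E'
from h import *
from cell import get_image
goal(.0715,.262,-.004,90)
d=get_image("side");cv2.imwrite("pics/s2.png",d["pixels"][:,:,::-1])
E
```

```text
t: 4.85
ee_pos: [0.5824, 0.128, -0.0046]
orientation: [0.321, -3.125, -0.0]
wrist_force: [-0.6, -0.6, 0.3]
grip_width: 0.0854
gripper_force: 0.1
t 4.85 loc mm [ 80.6 261.2] z -4.6 F [-0.6 -0.6  0.3] tilt [-6.e-04  0.e+00 -1.e+00] 
 world turn -0.01 (tool rz 0.01 ) then shift tool mm [ 9.1  0.8 -0.6] before-turn axes [ 9.1  0.8 -0.6] j6 [ 0.02  0.72  1.45  0.    0.97 -1.76]
```

View pics/s2.png

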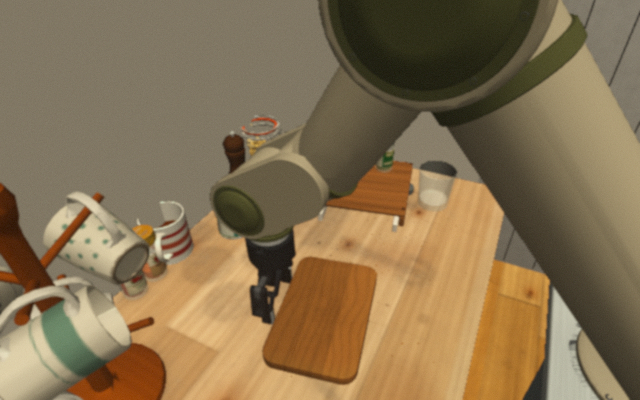

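The board has moved and lined up against the fingers. I'll push the remaining 9 mm, back off, and measure from above.

```bash
python3 -m creep '[[[3,0,0,0,0,0,1],[3,0,0,0,0,0,1],[3,0,0,0,0,0,1],[0,0,0,0,0,0,1],[0,0,0,0,0,0,1],[-5,0,0,0,0,0,1],[-15,0,-5,0,0,0,1],[-15,5,-35,0,0,0,1],[0,15,-35,0,0,0,1],[0,20,-10,0,0,0,1]]]'
python3 - <<'E'
from h import *
goal(-.0145,.46,.08,0)
E
```

```text
t: 5.9
ee_pos: [0.6021, 0.1727, 0.0838]
orientation: [-0.319, 3.12, -0.0]
wrist_force: [0.6, -0.2, 0.1]
grip_width: 0.085
gripper_force: 0.0
t 5.9 loc mm [109.  300.9] z 83.8 F [ 0.6 -0.2  0.1] tilt [ 5.2e-03  3.0e-04 -1.0e+00] 
 world turn -89.97 (tool rz 89.97 ) then shift tool mm [ 159.1 -123.4    3.1] before-turn axes [123.6 159.    3.1] j6 [ 0.09  0.64  1.29 -0.    1.21 -1.68]
```

```bash
python3 -m creep '[[[0,25,0,0,0,0,1],[0,30,0,0,0,0,1],[10,30,0,0,0,0,1],[28,29,0,0,0,0,1],[28,0,0,0,0,0,1],[28,0,0,0,0,0,1],[29,0,0,0,0,0,1],[0,0,0,0,0,8.5,1],[0,0,0,0,0,8.5,1],[0,0,0,0,0,8.5,1]]]';python3 -m creep '[[[0,0,0,0,0,8.5,1],[0,0,0,0,0,8.5,1],[0,0,0,0,0,8.5,1],[0,0,0,0,0,8.5,1],[0,0,0,0,0,8.5,1],[0,0,0,0,0,8.5,1],[0,0,0,0,0,8.5,1],[0,0,0,0,0,4.9,1],[0,0,0,0,0,0,1],[0,0,0,0,0,0,1]]]'
python3 - <<'E'
from h import *
from cell import get_image
goal(-.0145,.415,-.004,0)
for n in("side","top"):
    d=get_image(n);cv2.imwrite(f"pics/{n}3.png",d["pixels"][:,:,::-1]);pickle.dump(d,open(f"{n}3.pkl","wb"))
cv2.imwrite("pics/b3.png",np.vstack([cv2.imread(f"pics/{n}3.png")[100:380,100:500] for n in("side","top")]))
E
```

```text
t: 6.9
ee_pos: [0.4566, 0.2592, 0.0804]
orientation: [-0.386, -3.117, 0.0]
wrist_force: [0.3, 0.7, -0.3]
grip_width: 0.0853
gripper_force: 0.0
t: 7.9
ee_pos: [0.4567, 0.2592, 0.0803]
orientation: [-1.978, -2.441, 0.001]
wrist_force: [0.7, -0.7, -0.9]
grip_width: 0.0852
gripper_force: 0.0
t 7.9 loc mm [-15.9 415.1] z 80.3 F [ 0.7 -0.7 -0.9] tilt [-4.e-04 -1.e-04 -1.e+00] 
 world turn -0.27 (tool rz 0.27 ) then shift tool mm [-0.1  1.5 84.3] before-turn axes [-0.1  1.5 84.3] j6 [ 0.29  0.5   1.59 -0.    1.05  0.08]
```

View pics/b3.png

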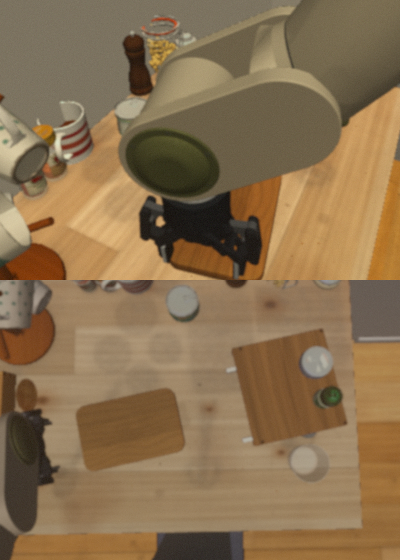

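The top view shows the board unobstructed (crop 78–185 × 390–470) with the gripper behind its rear edge, clear of the spoon. I'll fit its pose now.

Run:
```python
from h import *
T=pickle.load(open("top3.pkl","rb"))
b=fitboard(T,[.49,.11,.2],(160,190,310,300));P=np.load("riser.npy");print(b,inr(P,b[0]),b[0][2]-P[2])
# top-only riser fit gave yaw .206 x .5576,y -.1442
# rail inner-corner lines as seen by eye vs projected board sides, in top px at rail tips
print(proj(T,w(np.r_[P[:2],P[2]],[[-.015+.077,.022,.023],[-.015-.077,.022,.023]])))
print(proj(T,w(b[0],[[.075,.115,.021],[.075,-.115,.021],[.075,-.238,.021],[-.075,-.238,.021]])))
```

```text
(array([0.48930181, 0.11124822, 0.21179074]), np.float64(0.990909090909091), 6644) [-0.01400353  0.26367557] 0.007614187332451616
[[326.44933971 192.60204648]
 [341.45634933 258.66383419]]
[[173.2768604  227.49508049]
 [272.28772426 204.77330572]
 [324.5578746  192.77794949]
 [339.59505177 256.84873432]]
```

The board is within about 1 mm and 0.5° of the slot line. Now I'll lower the gripper and push from the end.

```bash
python3 -m creep '[[[0,1.5,25,0,0,0.3,1],[0,0,25,0,0,0,1],[0,0,20,0,0,0,1],[0,0,10,0,0,0,1],[0,0,4,0,0,0,1],[-6,0,0,0,0,0,1],[-6,0,0,0,0,0,1],[-5,0,0,0,0,0,1],[-4,0,0,0,0,0,1],[-4,0,0,0,0,0,1]]]'; python3 -m creep '[[[-6,0,0,0,0,0,1],[-8,0,0,0,0,0,1],[-10,0,0,0,0,0,1],[-10,0,0,0,0,0,1],[-10,0,0,0,0,0,1],[-10,0,0,0,0,0,1],[-10,0,0,0,0,0,1],[-8,0,0,0,0,0,1],[-5,0,0,0,0,0,1],[0,0,0,0,0,0,1]]]'
python3 - <<'E'
from h import *
from cell import get_image
goal(-.0145,.26,-.004,0)
T=get_image("top");P=np.load("riser.npy")
b=fitboard(T,w(P,[[-.014,.2,0]])[0][:2].tolist()+[.206],(205,178,322,290));print(b,inr(P,b[0]),b[0][2]-P[2])
E
```

```text
t: 9.0
ee_pos: [0.4636, 0.2349, -0.0032]
orientation: [1.988, 2.433, 0.002]
wrist_force: [-0.8, 4.6, 1.5]
grip_width: 0.0857
gripper_force: 2.5
t: 10.0
ee_pos: [0.4788, 0.1591, -0.0034]
orientation: [1.988, 2.432, 0.0]
wrist_force: [-0.5, 1.1, -0.3]
grip_width: 0.0854
gripper_force: 0.0
t 10.0 loc mm [-14.6 312.6] z -3.4 F [-0.5  1.1 -0.3] tilt [ 4.e-04 -0.e+00 -1.e+00] 
 world turn 0.21 (tool rz -0.21 ) then shift tool mm [-52.6   0.1   0.6] before-turn axes [-52.6   0.3   0.6] j6 [ 0.09  0.61  1.72 -0.    0.81 -0.11]
(array([0.50388077, 0.0344005 , 0.19970242]), np.float64(5.176377442002442), 7152) [-0.01530912  0.18546807] -0.004474134097255167
```

```bash
python3 -m creep '[[[-8,0,0,0,0,0,1],[-8,0,0,0,0,0,1],[-8,0,0,0,0,0,1],[-6,0,0,0,0,0,1],[-4,0,0,0,0,0,1],[0,0,0,0,0,0,1]]]'
python3 - <<'E'
from h import *
from cell import get_image
goal(-.0145,.26,-.004,0)
T=get_image("top");cv2.imwrite("pics/t4.png",cv2.resize(T["pixels"][165:290,210:360,::-1],None,fx=4.5,fy=4.5,interpolation=cv2.INTER_CUBIC))
E
```

```text
t: 10.65
ee_pos: [0.4855, 0.1254, -0.0037]
orientation: [1.988, 2.432, -0.001]
wrist_force: [-0.3, 0.2, -0.8]
grip_width: 0.0855
gripper_force: 0.0
t 10.65 loc mm [-14.8 278.3] z -3.7 F [-0.3  0.2 -0.8] tilt [ 0.e+00 -6.e-04 -1.e+00] 
 world turn 0.2 (tool rz -0.2 ) then shift tool mm [-18.3   0.3   0.3] before-turn axes [-18.3   0.4   0.3] j6 [ 0.02  0.61  1.73 -0.    0.8  -0.18]
```

View pics/t4.png

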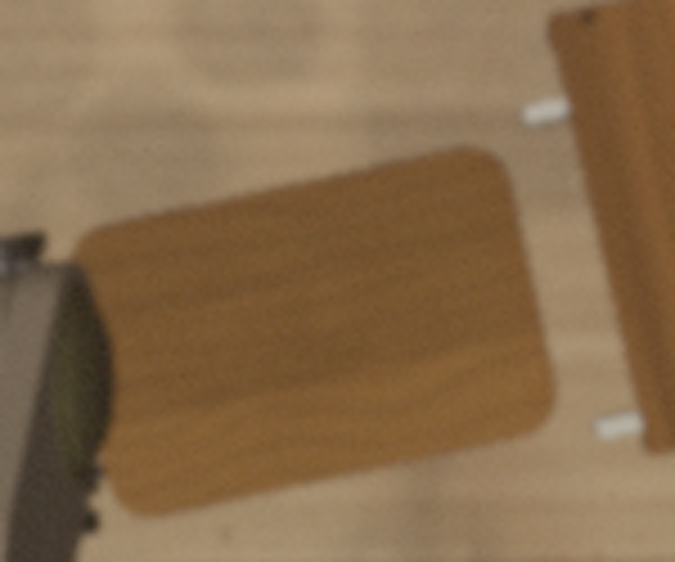

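The board's sides run into the rail gap nearly centred: its upper side meets the rails at about (530,130) against the rail at 126, and its lower side at about (600,420) against the rail at 420. I'll enter slowly and watch the force.

```bash
python3 -m creep '[[[-4,0,0,0,0,0,1],[-4,0,0,0,0,0,1],[-3,0,0,0,0,0,1],[-3,0,0,0,0,0,1],[-3,0,0,0,0,0,1],[-3,0,0,0,0,0,1]]]';  python3 -m creep '[[[-3,0,0,0,0,0,1],[-3,0,0,0,0,0,1],[-3,0,0,0,0,0,1],[-3,0,0,0,0,0,1]]]';python3 -m creep '[[[-3,0,0,0,0,0,1],[-3,0,0,0,0,0,1],[-3,0,0,0,0,0,1],[-3,0,0,0,0,0,1]]]'; python3 -c "
from h import *
goal(-.0145,.26,-.004,0)"
```

```text
t: 11.3
ee_pos: [0.4893, 0.1063, -0.0037]
orientation: [-1.987, -2.433, 0.0]
wrist_force: [-0.3, 3.0, -1.4]
grip_width: 0.0857
gripper_force: 1.4
t: 11.7
ee_pos: [0.4918, 0.0945, -0.0037]
orientation: [-1.987, -2.433, 0.0]
wrist_force: [0.2, 2.4, -1.4]
grip_width: 0.0856
gripper_force: 1.2
t: 12.1
ee_pos: [0.4942, 0.0828, -0.0037]
orientation: [1.987, 2.433, 0.0]
wrist_force: [-0.1, 2.0, -1.8]
grip_width: 0.0852
gripper_force: 1.2
t 12.1 loc mm [-15.  234.9] z -3.7 F [-0.1  2.  -1.8] tilt [ 0.  0. -1.] 
 world turn 0.17 (tool rz -0.17 ) then shift tool mm [25.1  0.5  0.3] before-turn axes [25.1  0.4  0.3] j6 [-0.07  0.61  1.73  0.    0.8  -0.27]
```

It entered without side load. I'll keep going towards the cheek.

```bash
for i in 1; do python3 -m creep '[[[-4,0,0,0,0,0,1],[-5,0,0,0,0,0,1],[-5,0,0,0,0,0,1],[-5,0,0,0,0,0,1],[-5,0,0,0,0,0,1],[-5,0,0,0,0,0,1],[-5,0,0,0,0,0,1],[-5,0,0,0,0,0,1]]]';  python3 -m creep '[[[-5,0,0,0,0,0,1],[-5,0,0,0,0,0,1],[-5,0,0,0,0,0,1],[-5,0,0,0,0,0,1],[-5,0,0,0,0,0,1],[-5,0,0,0,0,0,1],[-5,0,0,0,0,0,1],[-5,0,0,0,0,0,1]]]'; done; python3 -c "
from h import *
goal(-.0145,.036,-.004,0)"
```

```text
t: 12.9
ee_pos: [0.502, 0.0445, -0.0036]
orientation: [1.987, 2.433, 0.0]
wrist_force: [0.3, 3.6, -0.9]
grip_width: 0.0851
gripper_force: 1.5
t: 13.7
ee_pos: [0.51, 0.0053, -0.0037]
orientation: [-1.987, -2.433, 0.0]
wrist_force: [0.5, 3.6, -1.1]
grip_width: 0.0852
gripper_force: 1.7
t 13.7 loc mm [-15.3 155.7] z -3.7 F [ 0.5  3.6 -1.1] tilt [-0. -0. -1.] 
 world turn 0.18 (tool rz -0.18 ) then shift tool mm [-119.7    0.8    0.3] before-turn axes [-119.7    1.1    0.3] j6 [-0.22  0.62  1.71 -0.    0.82 -0.42]
```

```bash
python3 -m creep '[[[-5,0,0,0,0,0,1],[-5,0,0,0,0,0,1],[-5,0,0,0,0,0,1],[-4,0,0,0,0,0,1],[-3,0,0,0,0,0,1],[-3,0,0,0,0,0,1]]]';  python3 -m creep '[[[-3,0,0,0,0,0,1],[-3,0,0,0,0,0,1],[-3,0,0,0,0,0,1],[-3,0,0,0,0,0,1],[-3,0,0,0,0,0,1]]]';python3 -m creep '[[[-3,0,0,0,0,0,1],[-3,0,0,0,0,0,1],[-3,0,0,0,0,0,1],[-3,0,0,0,0,0,1],[-3,0,0,0,0,0,1]]]'; python3 -c "
from h import *
goal(-.0145,.036,-.004,0)"
```

```text
t: 14.3
ee_pos: [0.5149, -0.019, -0.0037]
orientation: [-1.987, -2.433, 0.0]
wrist_force: [-0.1, 3.4, -0.2]
grip_width: 0.0855
gripper_force: 1.8
t: 14.8
ee_pos: [0.5178, -0.0323, -0.0036]
orientation: [-1.986, -2.433, -0.002]
wrist_force: [1.3, 11.7, -0.9]
grip_width: 0.0854
gripper_force: 5.0
t: 15.3
ee_pos: [0.5208, -0.0478, -0.0037]
orientation: [-1.986, -2.433, -0.001]
wrist_force: [0.7, 6.2, 0.3]
grip_width: 0.0854
gripper_force: 3.5
t 15.3 loc mm [-15.5 101.5] z -3.7 F [0.7 6.2 0.3] tilt [-4.e-04  8.e-04 -1.e+00] 
 world turn 0.15 (tool rz -0.15 ) then shift tool mm [-65.5   1.    0.3] before-turn axes [-65.5   1.1   0.3] j6 [-0.32  0.63  1.67  0.    0.84 -0.52]
```

The cheek was passed with a 12 N peak. There are about 64 mm to the back stop, so I'll slow down towards the end.

```bash
python3 -m creep '[[[-4,0,0,0,0,0,1],[-5,0,0,0,0,0,1],[-5,0,0,0,0,0,1],[-5,0,0,0,0,0,1],[-5,0,0,0,0,0,1],[-5,0,0,0,0,0,1],[-5,0,0,0,0,0,1],[-4,0,0,0,0,0,1],[-4,0,0,0,0,0,1]]]';  python3 -m creep '[[[-3,0,0,0,0,0,1],[-2,0,0,0,0,0,1],[-2,0,0,0,0,0,1],[-2,0,0,0,0,0,1],[-2,0,0,0,0,0,1]]]'; python3 -m creep '[[[-1,0,0,0,0,0,1],[-1,0,0,0,0,0,1],[-1,0,0,0,0,0,1]]]'; python3 -c "
from h import *
goal(-.0145,.036,-.004,0)"
```

```text
t: 16.2
ee_pos: [0.5293, -0.089, -0.0037]
orientation: [-1.986, -2.433, -0.001]
wrist_force: [1.1, 6.6, 0.2]
grip_width: 0.0858
gripper_force: 3.4
t: 16.7
ee_pos: [0.5315, -0.0997, -0.0037]
orientation: [-1.986, -2.433, -0.001]
wrist_force: [1.4, 6.7, -0.3]
grip_width: 0.0857
gripper_force: 3.3
t: 17.0
ee_pos: [0.5321, -0.1026, -0.0037]
orientation: [-1.986, -2.433, -0.001]
wrist_force: [2.2, 7.0, -1.1]
grip_width: 0.0853
gripper_force: 3.3
t 17.0 loc mm [-15.4  45.6] z -3.7 F [ 2.2  7.  -1.1] tilt [ 0.e+00  8.e-04 -1.e+00] 
 world turn 0.15 (tool rz -0.15 ) then shift tool mm [-9.6  0.9  0.3] before-turn axes [-9.6  0.9  0.3] j6 [-0.41  0.65  1.61  0.    0.88 -0.61]
```

```bash
python3 -m creep '[[[-1,0,0,0,0,0,1],[-1,0,0,0,0,0,1],[-1,0,0,0,0,0,1],[-1,0,0,0,0,0,1]]]'; python3 -m creep '[[[-1,0,0,0,0,0,1],[-1,0,0,0,0,0,1],[0,0,0,0,0,0,1]]]';python3 -m creep '[[[-1,0,0,0,0,0,1],[0,0,0,0,0,0,1]]]'
```

```text
t: 17.4
ee_pos: [0.5329, -0.1065, -0.0037]
orientation: [-1.986, -2.433, -0.001]
wrist_force: [1.1, 8.2, -0.3]
grip_width: 0.0855
gripper_force: 3.3
t: 17.7
ee_pos: [0.5334, -0.1086, -0.0037]
orientation: [-1.987, -2.433, -0.001]
wrist_force: [2.4, 5.9, -1.0]
grip_width: 0.0855
gripper_force: 2.8
t: 17.9
ee_pos: [0.5336, -0.1094, -0.0037]
orientation: [-1.986, -2.433, -0.001]
wrist_force: [2.3, 6.2, -1.0]
grip_width: 0.0854
gripper_force: 3.3
```

Still only friction, so I'll go on a millimetre at a time until the force rises.

```bash
python3 -m creep '[[[-1,0,0,0,0,0,1],[0,0,0,0,0,0,1]]]'|grep force; python3 -m creep '[[[-1,0,0,0,0,0,1],[0,0,0,0,0,0,1]]]'|grep force;python3 -m creep '[[[-1,0,0,0,0,0,1],[0,0,0,0,0,0,1]]]'; python3 -c "
from h import *
goal(-.0145,.036,-.004,0)"
```

```text
wrist_force: [1.5, 11.2, 0.4]
gripper_force: 5.5
wrist_force: [3.3, 16.5, 1.1]
gripper_force: 7.8
t: 18.5
ee_pos: [0.5338, -0.1099, -0.0037]
orientation: [-1.983, -2.432, -0.004]
wrist_force: [3.0, 21.2, 2.7]
grip_width: 0.0857
gripper_force: 10.0
t 18.5 loc mm [-15.3  38.1] z -3.7 F [ 3.  21.2  2.7] tilt [-0.001   0.0043 -1.    ] 
 world turn 0.06 (tool rz -0.06 ) then shift tool mm [-2.1  0.8  0.3] before-turn axes [-2.1  0.8  0.3] j6 [-0.42  0.65  1.6   0.    0.89 -0.63]
```

The TCP has stopped (board edge at about y = 25 mm) and the force rises about 5 N per mm, so the board is at the back stop. I'll hold briefly, back off, lift and check.

```bash
python3 -m creep '[[[0,0,0,0,0,0,1],[0,0,0,0,0,0,1],[3,0,0,0,0,0,1],[6,0,0,0,0,0,1],[15,0,0,0,0,0,1],[20,0,0,0,0,0,1],[25,0,-10,0,0,0,1],[30,0,-20,0,0,0,1],[35,0,-30,0,0,0,1],[35,0,-30,0,0,0,1]]]'; python3 -m creep '[[[35,0,-20,0,0,0,1],[35,0,0,0,0,0,1],[35,0,0,0,0,0,1],[30,0,0,0,0,0,1],[0,0,0,0,0,0,1]]]'
python3 - <<'E'
from h import *
from cell import get_image
T=get_image("top");cv2.imwrite("pics/t5.png",cv2.resize(T["pixels"][100:310,260:460,::-1],None,fx=2.8,fy=2.8,interpolation=cv2.INTER_CUBIC))
P=np.load("riser.npy");print((proj(T,w(P,[[-.015,.025,.021],[-.09,0.025,.021],[.06,.025,.021]]))-[260,100])*2.8)
E
```

```text
t: 19.5
ee_pos: [0.4993, 0.0542, 0.0871]
orientation: [-1.988, -2.432, 0.001]
wrist_force: [0.6, 0.3, -0.1]
grip_width: 0.0854
gripper_force: 0.0
t: 20.0
ee_pos: [0.4718, 0.1879, 0.1064]
orientation: [-1.983, -2.437, -0.0]
wrist_force: [1.2, -1.9, -0.3]
grip_width: 0.0856
gripper_force: 0.0
[[203.20445332 351.85237091]
 [223.77839978 442.5757813 ]
 [182.99854854 262.75188675]]
```

View pics/t5.png

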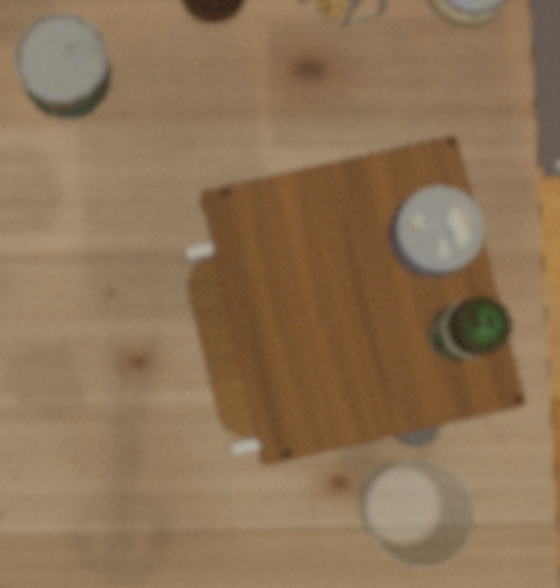

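The picture shows the board's outer edge at about (204,352), where home predicts (203,352). It lies between the rails, and the jar, pot, tumbler and tin are where they were.

```bash
python3 -c "
from cell import *
print(job_done())"
```

```text
the job is handed in; nothing more can be done
None
```

The board is fully home against the back stop, flat and in line between the rails. The highest wrist force I read was about 21 N, nothing else was disturbed, and I handed the job in at about 20 s; no verdict came back.

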